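Sound the filter docks, clear the blanked one and seat the cube

TASK

One of the two black filter-cube docks still has a blanking disc lying in its well: feel down into the wells with closed fingertips to find out which. Push that dock's paddle all the way so that the disc drops into its tray, let the paddle spring back, then seat the black filter cube fully home in that well, upright, with its round window facing the tray, and let go. Do not tip the cube over and do not disturb the things standing around.

Things in the scene. Friction and masses are not known exactly. Their poses are not given: they have to be found in the camera images.
- dock_a: Dock a, one of two alike black filter-cube docks fixed to the desk; origin at desk level under its well; x level from catch tray (-x end) to paddle (+x), z up. A groove 31 mm wide, 6 mm deep runs along x through the well's seat to the tray. One dock, not told which, has a black blanking disc (28 mm across, 18 tall) lying in the groove in its well, top 12 mm above the seat; the other is empty.
- dock_b: Dock b, one of two alike black filter-cube docks fixed to the desk; origin at desk level under its well; x level from catch tray (-x end) to paddle (+x), z up. A groove 31 mm wide, 6 mm deep runs along x through the well's seat to the tray. One dock, not told which, has a black blanking disc (28 mm across, 18 tall) lying in the groove in its well, top 12 mm above the seat; the other is empty.
- dock_a_well (a point): Centre of dock a's seat, where the cube's underside rests, 24 mm above the desk; axes as the dock. Well open above, 41.5 (x) by 44 mm (y), between 4 corner posts 22 mm tall with flared lips to 29; gaps between posts 30 mm, and beside the y sides nothing rises above the seat. Closed fingertips let down in the middle stop 12 mm above the seat on a disc, else at seat level or lower.
- dock_b_well (a point): Centre of dock b's seat, where the cube's underside rests, 24 mm above the desk; axes as the dock. Well open above, 41.5 (x) by 44 mm (y), between 4 corner posts 22 mm tall with flared lips to 29; gaps between posts 30 mm, and beside the y sides nothing rises above the seat. Closed fingertips let down in the middle stop 12 mm above the seat on a disc, else at seat level or lower.
- dock_a_pusher_paddle (a point): Centre of dock a's grey paddle, a plate 8 (x) by 30 (y) by 28 mm tall (57 to 85 mm above the desk), at rest 36 mm from the well's centre on its +x side; axes as the dock. Pushed along -x, over the well towards the tray, it drives a low blade along the groove that shoves the disc out into the tray. A spring (1 N at rest, 4 N at the end) returns it.
- dock_b_pusher_paddle (a point): Centre of dock b's grey paddle, a plate 8 (x) by 30 (y) by 28 mm tall (57 to 85 mm above the desk), at rest 36 mm from the well's centre on its +x side; axes as the dock. Pushed along -x, over the well towards the tray, it drives a low blade along the groove that shoves the disc out into the tray. A spring (1 N at rest, 4 N at the end) returns it.
- dock_a_pan (a joint): Sprung grey floor of dock a's catch tray: 0 when empty, sinks to 0.003 m when the disc (50 g) lies in the tray. The tray reaches from 26 to 90 mm from the well's centre on its -x side, 68 mm wide, walls 16 mm above the desk.
- dock_b_pan (a joint): Sprung grey floor of dock b's catch tray: 0 when empty, sinks to 0.003 m when the disc (50 g) lies in the tray. The tray reaches from 26 to 90 mm from the well's centre on its -x side, 68 mm wide, walls 16 mm above the desk.
- dock_a_pusher (a joint): Travel of dock a's pusher in m: 0 at rest, grows as the paddle is pushed towards the tray, stop at 0.048 (all the way).
- dock_b_pusher (a joint): Travel of dock b's pusher in m: 0 at rest, grows as the paddle is pushed towards the tray, stop at 0.048 (all the way).
- cube_center (a point): Loose black filter cube, 37 mm (x) by 38 mm (y) by 34 mm tall, about 70 g, standing upright on the desk; this point is its centre, 17 mm above its underside. A round window in a white ring, about 24 mm across and standing 4 mm proud, is on its -x face. It fits the well with its axes along the dock's (window to the tray); grip it across y.
- cube_window (a point): Centre of the cube's window face, 19.5 mm from the cube's centre along the cube's -x.
- tip_box: Bystander: small blue box with a clear lid, 45 x 60 x 48 mm, origin under its centre.
- coverslip_box: Bystander: small white coverslip box, 30 x 36 x 14 mm, origin under its centre.
- dish: Bystander: covered culture dish, 56 mm across, 15 mm tall, origin under its centre.
- oil_bottle: Bystander: small amber oil bottle, 31 mm across, 93 mm tall, origin under its centre.
- cube: The filter cube itself, same axes; origin under its middle, 1.5 mm from its centre towards the window.

How it is judged:
On the way, in this order (a step that is already met when the one before it is completed fails the run):
1. the blanking disc is felt: fingertips down in the middle of a well, stopped at the height of the disc's top (12 mm above the seat) (((x of the grasp point in the frame of dock_a_well between -0.014 and 0.014 m and y of the grasp point in the frame of dock_a_well between -0.014 and 0.014 m and z of the grasp point in the frame of dock_a_well between 0.022 and 0.048 m and contact force between the fingers and anything else above 0.3 N) or (x of the grasp point in the frame of dock_b_well between -0.014 and 0.014 m and y of the grasp point in the frame of dock_b_well between -0.014 and 0.014 m and z of the grasp point in the frame of dock_b_well between 0.022 and 0.048 m and contact force between the fingers and anything else above 0.3 N))), for 0.02 s.
2. the disc lies in its tray and the paddle has sprung back (((value of joint dock_a_pan above 0.0012 m and value of joint dock_a_pusher below 0.006 m) or (value of joint dock_b_pan above 0.0012 m and value of joint dock_b_pusher below 0.006 m))), for 0.1 s.
3. the cube is fully home in the well whose disc is in the tray, window to the tray (((x of cube_center in the frame of dock_a_well between -0.004 and 0.004 m and y of cube_center in the frame of dock_a_well between -0.004 and 0.004 m and z of cube_center in the frame of dock_a_well between 0.013 and 0.0205 m and angle between cube_center's own z axis and vertical below 0.08 rad and x of cube_window in the frame of dock_a_well below -0.013 m and value of joint dock_a_pan above 0.0012 m and value of joint dock_a_pusher below 0.006 m) or (x of cube_center in the frame of dock_b_well between -0.004 and 0.004 m and y of cube_center in the frame of dock_b_well between -0.004 and 0.004 m and z of cube_center in the frame of dock_b_well between 0.013 and 0.0205 m and angle between cube_center's own z axis and vertical below 0.08 rad and x of cube_window in the frame of dock_b_well below -0.013 m and value of joint dock_b_pan above 0.0012 m and value of joint dock_b_pusher below 0.006 m))), for 0.2 s.
At the end, for the whole second after the job is handed in: The disc lies in its own dock's tray (tray floor down 1.2 mm or more), the paddle is back within 6 mm, and the cube rests released on that dock's seat: within 4 mm of its centre in x and y and in height, upright within 0.08 rad, window to the tray, at rest (((x of cube_center in the frame of dock_a_well between -0.004 and 0.004 m and y of cube_center in the frame of dock_a_well between -0.004 and 0.004 m and z of cube_center in the frame of dock_a_well between 0.013 and 0.0205 m and angle between cube_center's own z axis and vertical below 0.08 rad and x of cube_window in the frame of dock_a_well below -0.013 m and value of joint dock_a_pan above 0.0012 m and value of joint dock_a_pusher below 0.006 m) or (x of cube_center in the frame of dock_b_well between -0.004 and 0.004 m and y of cube_center in the frame of dock_b_well between -0.004 and 0.004 m and z of cube_center in the frame of dock_b_well between 0.013 and 0.0205 m and angle between cube_center's own z axis and vertical below 0.08 rad and x of cube_window in the frame of dock_b_well below -0.013 m and value of joint dock_b_pan above 0.0012 m and value of joint dock_b_pusher below 0.006 m)) and linear speed of cube below 0.02 m/s and contact force between the fingers and cube below 0.05 N); the robot touches nothing.
It fails at once if the cube is tipped over (angle between cube_center's own z axis and vertical above 0.7 rad).
It fails at once if a bystander is disturbed (distance of any of tip_box, coverslip_box, dish, oil_bottle from where it was at the start of the episode above 0.03 m).
It also fails if it takes over 61 s, if anything falls off the work surface, if the arm or the gripper's body presses on something with over 40 N, if the wrist force passes 120 N, or if a joint passes its speed limit or range.

ROBOT

A 6-joint arm with a two-finger parallel gripper is mounted at the origin on a cart in front of the work surface, level with it; the furniture and walls round the work are solid. World frame = base frame: x ahead of the robot, y to its left, z up, the work surface at z = 0. Lengths are in m, angles in rad, forces in N, time in s.
With the tool pointing down it reaches from about 0.375 to 0.975 m from the base axis. Payload 3.8 kg.
Tool frame: the origin (TCP) lies at the very end of the fingers, on their centre line; the grasp point (between the pads) lies 19 mm behind it; z points along the fingers, y is the line along which they close (so a half turn about z gives the same grasp; the last joint's range is limited). The gripper opens to 85 mm and grips with 20 to 120 N. Pads are 22 mm wide; open, the fingers measure 114 mm over their backs; the gripper's body (76 mm by 85 mm) begins 54 mm behind the grasp point. The pads swing forward as they close: fully open they stand 13 mm farther back than shut.
Start: joints at [-1.258, 0.264, 1.604, -0, 1.274, -0.037], TCP at [0.231, -0.634, 0.231] pointing down, gripper open.
Joint ranges: [-2.63, 2.63], [-0.94, 2.18], [0.31, 2.57], [-1.31, 4.45], [0, 2.66], [-2.55, 2.55]. Speed limits (rad/s): [2.57, 2.57, 3.14, 3.14, 3.14, 3.14].

INTERFACE

Orientations are given as a rotation vector (axis times angle).
In Python, from workcell import read_state, read_camera, calibration, finish_job gives the robot as it stands.
- The arm moves only by the tool step_arm, never from a script. Its argument "commands" is a list of rows, each an object of numbers: "fingers": the gripper's target within -1 to 1 (shut at 1, half-way at 0, fully open at -1); "dx", "dy", "dz": the shift along the tool's x, y, z in m; "roll": the turn about the tool's z in degrees. In form: [{"fingers": .., "dx": .., "dy": .., "dz": .., "roll": ..}, ...]. A call has 1 to 8 rows; each row is the pose to reach, as a shift and turn from the pose commanded when the call began, along the tool's axes at that moment; what a row does not reach only later rows make up. A row lasts 1/8 s, in which the tool goes at most 62.5 mm and 10.7 degrees, less where a joint would pass 70% of its speed; a pose out of reach is approached as far as the arm can. A call with a gripper value outside its range is refused whole. The fingers move at their own pace and stop on an object; "squeeze" is the grip in N (left out, the last holds). Time passes only in rows, so rows that repeat a pose let the fingers close. It gives the time, the measured TCP pose, the force, the opening and the grip force at its end, in the units of the state.
- read_state(): the state, without advancing time (a new reading comes with each control period).
- read_camera(name): name is "side" or "top"; returns (picture, depth): 420x560x3 uint8, blue, green, red; 420x560 float32, m along the optical axis (not along the pixel's ray), 0 where there is no reading.
- calibration(name): a dict with "intrinsics" (3x3 intrinsics, pixels), "world_to_cam" (4x4, takes a point from world to camera coordinates). Camera axes: x right, y up, looking along -z (the intrinsics and any distortion apply to the point x, -y, -z); pixel columns grow to the right and rows downward; lengths in m; the calibration is good to about 2 mm. A picture is of the moment at which its call begins. calibration takes no time and is no camera call.
- finish_job(): hands the job in; it is judged then, once.
The state is a dict: "time": time; "q": joint angles; "joint_vel": joint speeds; "joint_torque": joint torques, N m; "tool_pos": TCP position; "tcp_rot": TCP orientation; "wrist_force": force on the tool from outside, world axes, zero at the start; "torque": the same for the moment, N m; "width": opening from 0.0 (shut) to 1.0 (fully open); "grip_force": force on a finger pad.
Only numpy, scipy, OpenCV 4.12 (cv2) and the standard library are available. Lean on these libraries where they do the work, as an engineer would, in place of code of your own. Each camera call takes 0.05 s, during which the arm holds its last target. There are 200 camera calls.

## Working session

There is one attempt and no reset: what is moved stays moved. The work goes in short steps, Python scripts to look and compute and a tool call to move; the robot and the scene stay as the last step left them, time stands still between calls to the robot, and variables do not carry over. Pictures are saved under pics/ and viewed, at most 10 in all, crops included, and the job is handed in when it is done.

Besides the shell and the picture viewer there is one more tool, called as name([rows], argument=value, ...), one row to a line, values as JSON. step_arm: Moves the arm, as the interface text tells. Its arguments: {"type":"object","properties":{"commands":{"type":"array","items":{"type":"object","properties":{"fingers":{"type":"number"},"dx":{"type":"number"},"dy":{"type":"number"},"dz":{"type":"number"},"roll":{"type":"number"}}}},"squeeze":{"type":"number"}},"required":["commands"]}

```bash
mkdir -p pics; cat > h.py <<'E'
import numpy as np, cv2
from workcell import *
def cap(n,f):
    im,d=read_camera(n); cv2.imwrite(f'pics/{f}.png',im); np.save(f'pics/{f}.npy',d); return im,d
def world(n,u,v,d):
    c=calibration(n);K=np.array(c['intrinsics']);T=np.linalg.inv(np.array(c['world_to_cam']))
    x=(u-K[0,2])/K[0,0]*d;y=(v-K[1,2])/K[1,1]*d
    return (T@np.stack([x,-y,-d,np.ones_like(x)]))[:3]
def plane(n,u,v,z):
    c=calibration(n);T=np.linalg.inv(np.array(c['world_to_cam']));o=T[:3,3]
    p=world(n,np.array([float(u)]),np.array([float(v)]),np.array([1.]))[:,0]
    return o+(p-o)*(z-o[2])/(p[2]-o[2])
def cloud(n,d):
    v,u=np.mgrid[:d.shape[0],:d.shape[1]]
    return world(n,u.ravel().astype(float),v.ravel().astype(float),d.ravel().astype(float)).reshape(3,*d.shape)
E
python3 - <<'E'
from h import *
for n in('top','side'):
    cap(n,n+'0'); print(calibration(n))
s=read_state();print(s)
E
```

```text
{'intrinsics': array([[463.31558299,   0.        , 277.23271103],
       [  0.        , 463.31558299, 204.44536067],
       [  0.        ,   0.        ,   1.        ]]), 'world_to_cam': array([[ 0.00705104, -0.99980603, -0.01839007, -0.00533933],
       [ 0.98634152,  0.00392727,  0.16466625, -0.51904047],
       [-0.16456209, -0.01929996,  0.98617789, -1.30833412],
       [ 0.        ,  0.        ,  0.        ,  1.        ]])}
{'intrinsics': array([[446.32657227,   0.        , 287.45358687],
       [  0.        , 446.32657227, 216.59929912],
       [  0.        ,   0.        ,   1.        ]]), 'world_to_cam': array([[-0.79444151, -0.60700616,  0.02015455,  0.40273919],
       [ 0.3172589 , -0.38646959,  0.8660185 , -0.2167084 ],
       [-0.51788944,  0.69439526,  0.49960559, -1.08145548],
       [ 0.        ,  0.        ,  0.        ,  1.        ]])}
{'time': 0.1, 'q': array([-1.25790726e+00,  2.64762202e-01,  1.60526533e+00, -8.50576882e-07,
        1.27370350e+00, -3.69058711e-02]), 'joint_vel': array([ 2.50909086e-04, -1.28519627e-03, -4.53943844e-03, -9.35863868e-04,
        2.92746511e-05,  1.27212072e-03]), 'joint_torque': array([ 7.99367808e-04, -5.16706252e+01, -3.68590879e+01,  4.68843643e-05,
        6.33582822e-03, -2.26660273e-05]), 'tool_pos': array([ 0.23111195, -0.63348221,  0.2300146 ]), 'tcp_rot': array([-3.09157999e+00, -5.46291490e-01,  4.62991377e-04]), 'wrist_force': array([ 0.33377214, -0.64756709, -0.24578279]), 'torque': array([-0.01323908, -0.01966753,  0.01526545]), 'grip_force': 0.0, 'width': 0.9986834462005508}
```

View pics/top0.png

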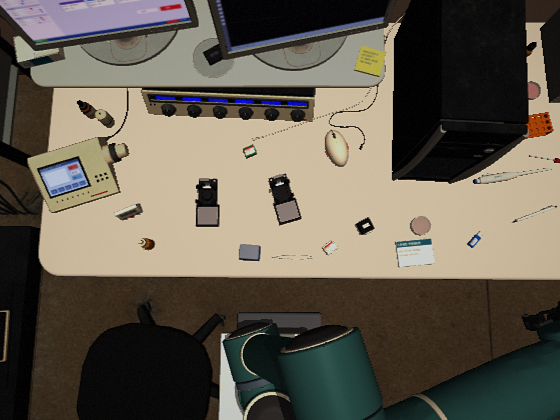

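View pics/side0.png

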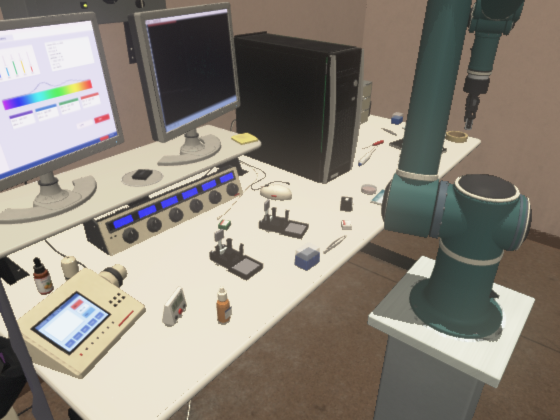

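Top view: the docks are at about (207,200) and (285,198), with their trays at (207,216) and (288,213). The cube is at (365,226), the blue box at (250,252) and the dish at (420,225). Next I'll view close-ups and measure.

```bash
python3 - <<'E'
from h import *
im=cv2.imread('pics/top0.png');d=np.load('pics/top0.npy')
a=cv2.resize(im[165:265,180:310],None,fx=4,fy=4,interpolation=cv2.INTER_CUBIC)
b=cv2.resize(im[205:255,340:390],None,fx=5.2,fy=8*.65,interpolation=cv2.INTER_CUBIC)
o=np.zeros((400,790,3),np.uint8);o[:,:520]=a;o[:260,525:785]=b
cv2.imwrite('pics/crop0.png',cv2.convertScaleAbs(o,alpha=1.7,beta=20))
P=cloud('top',d)
def comp(mask,name,roi):
    m=np.zeros(mask.shape,np.uint8);u0,u1,v0,v1=roi;m[v0:v1,u0:u1]=mask[v0:v1,u0:u1]
    n,l,st,ce=cv2.connectedComponentsWithStats(m)
    for i in range(1,n):
        if st[i,4]<15: continue
        k=l==i; pts=np.argwhere(k)[:,::-1].astype(np.float32)
        z=np.median(P[2][k]); r=cv2.minAreaRect(pts)
        bx=np.array([plane('top',*q,z)[:2] for q in cv2.boxPoints(r)])
        e=np.diff(np.vstack([bx,bx[:1]]),axis=0)
        print(name,'px',ce[i].round(1),st[i,4],'z',z.round(3),'xy',plane('top',*ce[i],z)[:2].round(4),'sides',np.linalg.norm(e,axis=1)[:2].round(3),'ang',np.degrees(np.arctan2(e[:2,1],e[:2,0])).round(1))
h=P[2]
g=im.max(2)
dark=(g<70)
for n,r in(('A',(185,230,170,235)),('B',(255,310,165,235)),('cube',(345,385,210,240))):
    comp(dark,n,r)
gray=(g>70)&(g<190)&(im.max(2).astype(int)-im.min(2)<40)
comp(gray,'trayA',(190,225,200,230));comp(gray,'trayB',(265,305,198,230))
hi=(h>.05)&(h<.1); comp(hi,'paddleA',(185,230,165,215));comp(hi,'paddleB',(255,310,165,215))
E
```

```text
A px [206.8 198.1] 595 z 0.023 xy [0.5407 0.2078] sides [0.066 0.142] ang [ -89.8 -178.4]
B px [282.1 195. ] 565 z 0.019 xy [ 0.5516 -0.0163] sides [0.068 0.144] ang [ -73.5 -164.2]
cube px [364.3 226.2] 156 z 0.034 xy [ 0.4576 -0.2556] sides [0.042 0.036] ang [ -63.2 -154.8]
trayA px [218.5 212.7] 28 z 0.005 xy [0.4997 0.1742] sides [0.006 0.079] ang [ -87.1 -175.8]
trayA px [207.4 215.4] 357 z 0.01 xy [0.4905 0.2064] sides [0.057 0.051] ang [ -89.8 -178.4]
trayB px [287.4 211. ] 380 z 0.01 xy [ 0.505  -0.0324] sides [0.072 0.061] ang [ -73.6 -164.3]
paddleA px [204.6 180.1] 56 z 0.082 xy [0.5824 0.2055] sides [0.032 0.015] ang [ -89.8 -178.2]
paddleB px [278.2 177. ] 49 z 0.082 xy [ 0.5923 -0.0056] sides [0.029 0.016] ang [ -71.  -161.7]
```

View pics/crop0.png

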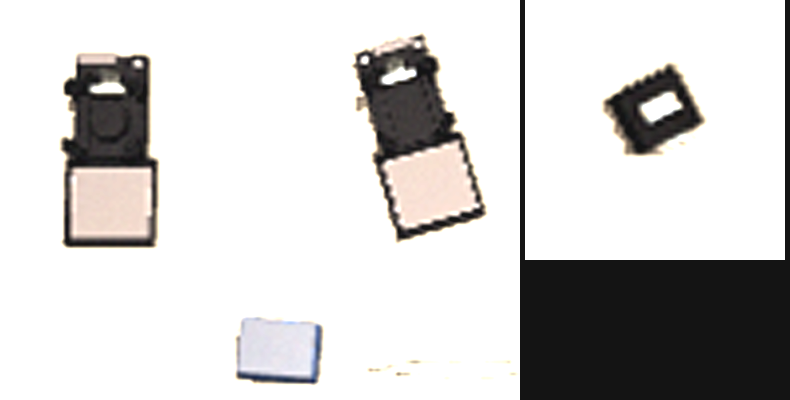

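Crop: the left dock (well at about crop (107,120)) appears to show a round disc, and the right one looks empty. The cube's top has a light rectangle, and the cube is turned by about 26° (mod 90). Next I'll check the window's side.

```bash
python3 - <<'E'
from h import *
im=cv2.imread('pics/side0.png');t=cv2.imread('pics/top0.png')
f=lambda i,r,s:cv2.resize(i[r[2]:r[3],r[0]:r[1]],None,fx=s,fy=s,interpolation=cv2.INTER_CUBIC)
o=np.zeros((600,790,3),np.uint8)
a=f(im,(205,320,195,285),4.3);o[:a.shape[0],:a.shape[1]]=a
b=f(im,(332,362,190,218),9);o[:b.shape[0],500:500+b.shape[1]]=b
c=f(t,(351,379,212,240),9);o[300:300+c.shape[0],500:500+c.shape[1]]=c
cv2.imwrite('pics/crop1.png',cv2.convertScaleAbs(o,alpha=1.5,beta=15))
E
```

```text
(no output)
```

View pics/crop1.png

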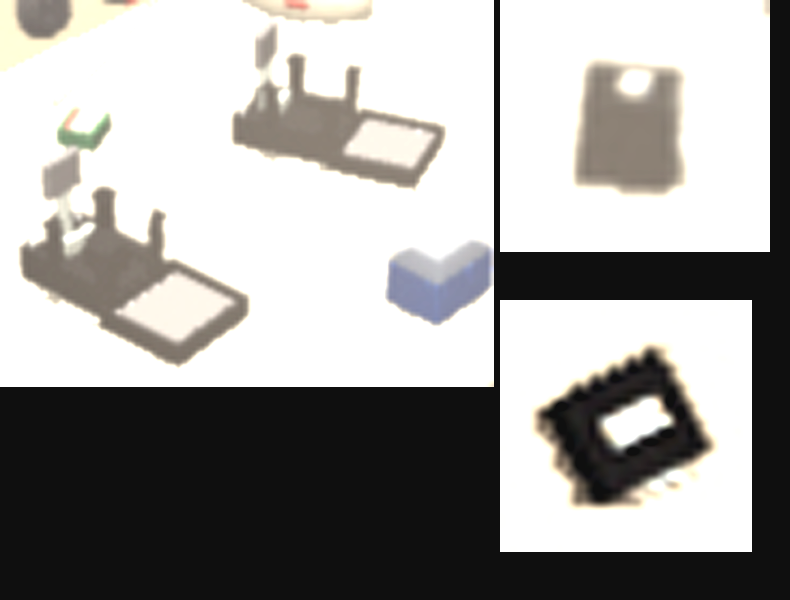

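The side crop shows the cube's +y face. In the top crop, white ring pixels show at about (660,485), on the lower-right face. So the window faces world direction ~206° and the cube's yaw is about +26°. I'll refine the positions once and then move.

```bash
python3 - <<'E'
from h import *
s=read_state()
for n in('top','side'):
    im=cv2.imread(f'pics/{n}0.png');d=np.load(f'pics/{n}0.npy');P=cloud(n,d)
    def box(nm,c,r,z0,z1,mx=999):
        m=(np.hypot(P[0]-c[0],P[1]-c[1])<r)&(P[2]>z0)&(P[2]<z1)&(im.max(2)<mx)&(d>0)
        q=P[:,m]; r_=cv2.minAreaRect(q[:2].T.astype(np.float32))
        print(n,nm,m.sum(),'mean',q.mean(1).round(4),'rect',np.round(r_[0],4),np.round(r_[1],4),round(r_[2],1),'zmed',np.median(q[2]).round(4))
    box('cubetop',(.457,-.256),.045,.028,.045)
    box('cube all',(.457,-.256),.045,.012,.045)
    for nm,c,pd in(('L',(.5475,.206),(.583,.206)),('R',(.557,-.017),(.592,-.007))):
        box(nm+'posts',c,.04,.037,.056,120); box(nm+'paddle',pd,.03,.062,.095)
        box(nm+'disc',c,.017,.015,.056)
    box('trayL',(.4905,.206),.05,.012,.03,90)
E
```

```text
top cubetop 178 mean [ 0.4595 -0.2598  0.0343] rect [ 0.4591 -0.2607] [0.04  0.039] 27.1 zmed 0.0342
top cube all 199 mean [ 0.4584 -0.2588  0.0328] rect [ 0.459  -0.2607] [0.04   0.0391] 27.0 zmed 0.0339
top Lposts 116 mean [0.5521 0.2084 0.0465] rect [0.5501 0.2068] [0.0602 0.0561] 1.6 zmed 0.048
top Lpaddle 50 mean [0.5835 0.2062 0.0806] rect [0.5843 0.2064] [0.0292 0.0086] 88.9 zmed 0.0828
top Ldisc 100 mean [0.5463 0.2051 0.0315] rect [0.5469 0.2069] [0.0302 0.0299] 8.1 zmed 0.0345
top Rposts 71 mean [ 0.5656 -0.0144  0.0502] rect [ 0.5632 -0.0145] [0.0629 0.0582] 17.3 zmed 0.0509
top Rpaddle 43 mean [ 0.5933 -0.005   0.0806] rect [ 0.5941 -0.005 ] [0.0086 0.0287] 18.8 zmed 0.0824
top Rdisc 86 mean [ 0.5574 -0.0167  0.0189] rect [ 0.5566 -0.0172] [0.0319 0.0308] 54.1 zmed 0.0185
top trayL 163 mean [0.5065 0.2075 0.0178] rect [0.4985 0.2068] [0.0815 0.0673] 1.0 zmed 0.0169
side cubetop 76 mean [ 0.4571 -0.2571  0.0333] rect [ 0.4579 -0.2607] [0.0398 0.0469] 30.9 zmed 0.0334
side cube all 134 mean [ 0.4537 -0.2525  0.0276] rect [ 0.4576 -0.2591] [0.0404 0.0466] 24.2 zmed 0.0311
side Lposts 108 mean [0.5467 0.2106 0.0456] rect [0.5501 0.2083] [0.0622 0.0593] 0.9 zmed 0.0453
side Lpaddle 83 mean [0.5817 0.2089 0.0759] rect [0.5827 0.2077] [0.0102 0.0322] 4.6 zmed 0.0766
side Ldisc 70 mean [0.546  0.2054 0.031 ] rect [0.5468 0.2056] [0.0323 0.0254] 45.4 zmed 0.0345
side Rposts 70 mean [ 0.5578 -0.0107  0.0459] rect [ 0.5582 -0.0153] [0.0543 0.0634] 16.7 zmed 0.0465
side Rpaddle 50 mean [ 0.591  -0.0028  0.076 ] rect [ 0.5923 -0.0051] [0.0087 0.0382] 19.2 zmed 0.0761
side Rdisc 20 mean [ 0.5643 -0.0168  0.0191] rect [ 0.5633 -0.0126] [0.0154 0.0286] 38.4 zmed 0.0187
side trayL 162 mean [0.5121 0.2093 0.0175] rect [0.4968 0.2087] [0.0825 0.0673] 1.3 zmed 0.0166
```

step_arm([
  {"fingers": 1, "dx": 0, "dy": 0, "dz": 0},
  {"fingers": 1, "dx": 0, "dy": 0, "dz": -0.03},
])

```text
invalid input
```

Depth confirms the disc in the left dock (top z ≈ 0.035 m, against 0.019 m in the right one). Left well ≈ (0.549, 0.207), yaw ~1°. Cube centre ≈ (0.459, −0.260), yaw 27°.

step_arm([
  {"fingers": 1, "dx": 0.037, "dy": -0.0425, "dz": 0.0, "roll": 2},
  {"fingers": 1, "dx": 0.073, "dy": -0.085, "dz": 0.0, "roll": 5},
  {"fingers": 1, "dx": 0.11, "dy": -0.128, "dz": 0.0, "roll": 7},
  {"fingers": 1, "dx": 0.147, "dy": -0.17, "dz": 0.0, "roll": 9},
  {"fingers": 1, "dx": 0.183, "dy": -0.213, "dz": 0.0, "roll": 11},
  {"fingers": 1, "dx": 0.22, "dy": -0.255, "dz": 0.0, "roll": 14},
  {"fingers": 1, "dx": 0.257, "dy": -0.298, "dz": 0.0, "roll": 16},
  {"fingers": 1, "dx": 0.293, "dy": -0.34, "dz": 0.0, "roll": 19},
], squeeze=30)

```text
time: 1.1
tool_pos: [0.3901, -0.2124, 0.231]
tcp_rot: [-3.141, -0.025, -0.0]
wrist_force: [1.3, 0.4, 1.1]
width: -0.001
grip_force: 0.0
```

step_arm([
  {"fingers": 1, "dx": 0.021, "dy": -0.052, "dz": 0.0, "roll": 0},
  {"fingers": 1, "dx": 0.041, "dy": -0.104, "dz": 0.0, "roll": 0},
  {"fingers": 1, "dx": 0.062, "dy": -0.156, "dz": 0.0, "roll": 0},
  {"fingers": 1, "dx": 0.083, "dy": -0.208, "dz": 0.0, "roll": 0},
  {"fingers": 1, "dx": 0.104, "dy": -0.26, "dz": 0.0, "roll": 0},
  {"fingers": 1, "dx": 0.124, "dy": -0.312, "dz": 0.0, "roll": 0},
  {"fingers": 1, "dx": 0.145, "dy": -0.364, "dz": 0.02, "roll": 0},
  {"fingers": 1, "dx": 0.166, "dy": -0.417, "dz": 0.04, "roll": 0},
])

```text
time: 2.1
tool_pos: [0.5489, 0.2075, 0.1908]
tcp_rot: [3.141, 0.029, 0.001]
wrist_force: [0.5, -0.5, 0.1]
width: -0.001
grip_force: 0.0
```

step_arm([
  {"fingers": 1, "dx": 0, "dy": 0, "dz": 0.05, "roll": 0},
  {"fingers": 1, "dx": 0, "dy": 0, "dz": 0.1, "roll": 0},
  {"fingers": 1, "dx": 0, "dy": 0, "dz": 0.14, "roll": 0},
  {"fingers": 1, "dx": 0, "dy": 0, "dz": 0.147, "roll": 0},
  {"fingers": 1, "dx": 0, "dy": 0, "dz": 0.15, "roll": 0},
  {"fingers": 1, "dx": 0, "dy": 0, "dz": 0.153, "roll": 0},
  {"fingers": 1, "dx": 0, "dy": 0, "dz": 0.156, "roll": 0},
  {"fingers": 1, "dx": 0, "dy": 0, "dz": 0.157, "roll": 0},
])

```text
time: 3.1
tool_pos: [0.5495, 0.2059, 0.036]
tcp_rot: [-3.141, -0.028, -0.003]
wrist_force: [-2.6, -0.8, 9.6]
width: 0.0
grip_force: 5.1
```

The disc is felt at z = 0.036 with 9.6 N. Now I'll lift and go behind the paddle.

step_arm([
  {"fingers": 1, "dx": 0, "dy": 0, "dz": -0.045, "roll": 0},
  {"fingers": 1, "dx": 0, "dy": 0, "dz": -0.09, "roll": 0},
  {"fingers": 1, "dx": 0.045, "dy": 0, "dz": -0.09, "roll": 0},
  {"fingers": 1, "dx": 0.083, "dy": 0, "dz": -0.09, "roll": 0},
  {"fingers": 1, "dx": 0.083, "dy": 0, "dz": -0.06, "roll": 0},
  {"fingers": 1, "dx": 0.083, "dy": 0, "dz": -0.03, "roll": 0},
  {"fingers": 1, "dx": 0.083, "dy": 0, "dz": -0.03, "roll": 0},
])

```text
time: 3.98
tool_pos: [0.6289, 0.2064, 0.0614]
tcp_rot: [3.14, 0.028, -0.009]
wrist_force: [-0.0, 0.9, 0.5]
width: 0.002
grip_force: 0.0
```

step_arm([
  {"fingers": 1, "dx": -0.015, "dy": -0.001, "dz": 0, "roll": 0},
  {"fingers": 1, "dx": -0.03, "dy": -0.001, "dz": 0, "roll": 0},
  {"fingers": 1, "dx": -0.04, "dy": -0.001, "dz": 0, "roll": 0},
  {"fingers": 1, "dx": -0.048, "dy": -0.001, "dz": 0, "roll": 0},
  {"fingers": 1, "dx": -0.056, "dy": -0.001, "dz": 0, "roll": 0},
  {"fingers": 1, "dx": -0.064, "dy": -0.001, "dz": 0, "roll": 0},
  {"fingers": 1, "dx": -0.07, "dy": -0.001, "dz": 0, "roll": 0},
  {"fingers": 1, "dx": -0.07, "dy": -0.001, "dz": 0, "roll": 0},
])

```text
time: 4.97
tool_pos: [0.5611, 0.2069, 0.0643]
tcp_rot: [3.141, 0.029, -0.0]
wrist_force: [3.3, 0.7, 0.7]
width: 0.003
grip_force: 1.6
```

step_arm([
  {"fingers": 1, "dx": -0.004, "dy": 0, "dz": 0, "roll": 0},
  {"fingers": 1, "dx": -0.007, "dy": 0, "dz": 0, "roll": 0},
  {"fingers": 1, "dx": -0.01, "dy": 0, "dz": 0, "roll": 0},
  {"fingers": 1, "dx": -0.013, "dy": 0, "dz": 0, "roll": 0},
  {"fingers": 1, "dx": -0.013, "dy": 0, "dz": 0, "roll": 0},
])

```text
time: 5.6
tool_pos: [0.5511, 0.2068, 0.0645]
tcp_rot: [-3.141, -0.029, -0.01]
wrist_force: [12.3, 0.7, -4.3]
width: -0.001
grip_force: 5.9
```

12 N at the predicted stop, so the paddle is all the way. I'll back off gently and rise.

step_arm([
  {"fingers": 1, "dx": 0.02, "dy": 0, "dz": 0, "roll": 0},
  {"fingers": 1, "dx": 0.04, "dy": 0, "dz": 0, "roll": 0},
  {"fingers": 1, "dx": 0.06, "dy": 0, "dz": 0, "roll": 0},
  {"fingers": 1, "dx": 0.08, "dy": 0, "dz": 0, "roll": 0},
  {"fingers": 1, "dx": 0.08, "dy": 0, "dz": -0.06, "roll": 0},
  {"fingers": 1, "dx": 0.08, "dy": 0.0, "dz": -0.12, "roll": 0},
  {"fingers": -1, "dx": 0.05, "dy": 0.055, "dz": -0.14, "roll": -7},
  {"fingers": -1, "dx": 0.02, "dy": 0.11, "dz": -0.14, "roll": -14},
])

```text
time: 6.6
tool_pos: [0.5706, 0.0993, 0.2054]
tcp_rot: [3.113, 0.421, -0.001]
wrist_force: [0.1, 0.0, -0.9]
width: 0.419
grip_force: 0.0
```

```bash
python3 - <<'E'
from h import *
for n in('top','side'):
    im,d=cap(n,n+'1');P=cloud(n,d)
    for nm,c,r,z0,z1 in(('disc',(.549,.207),.014,.005,.06),('paddle',(.585,.207),.03,.062,.095),('trayobj',(.491,.207),.026,.0,.05),('cube',(.459,-.26),.045,.028,.045)):
        m=(np.hypot(P[0]-c[0],P[1]-c[1])<r)&(P[2]>z0)&(P[2]<z1)&(d>0);q=P[:,m]
        if m.sum()<6: print(n,nm,m.sum());continue
        r_=cv2.minAreaRect(q[:2].T.astype(np.float32))
        print(n,nm,m.sum(),np.round(r_[0],4),np.round(r_[1],4),round(r_[2],1),'z10,50,90',np.percentile(q[2],[10,50,90]).round(4))
a=cv2.imread('pics/side1.png');b=cv2.imread('pics/top1.png')
f=lambda i,r,s:cv2.resize(i[r[2]:r[3],r[0]:r[1]],None,fx=s,fy=s,interpolation=cv2.INTER_CUBIC)
o=np.zeros((400,800,3),np.uint8)
x=f(a,(200,300,200,290),4);o[:x.shape[0],:400]=x
x=f(b,(160,260,165,255),4);o[:x.shape[0],400:]=x
cv2.imwrite('pics/crop2.png',cv2.convertScaleAbs(o,alpha=1.6,beta=15))
E
```

```text
top disc 47 [0.5544 0.2079] [0.0164 0.0272] 6.8 z10,50,90 [0.0148 0.0172 0.0213]
top paddle 50 [0.5843 0.2063] [0.0291 0.008 ] 88.4 z10,50,90 [0.0656 0.084  0.0874]
top trayobj 0
top cube 178 [ 0.4592 -0.261 ] [0.0401 0.0394] 26.1 z10,50,90 [0.0305 0.0343 0.0379]
side disc 16 [0.5498 0.206 ] [0.027 0.015] 39.0 z10,50,90 [0.0176 0.0189 0.0203]
side paddle 85 [0.5825 0.2079] [0.0309 0.0102] 85.6 z10,50,90 [0.0647 0.0766 0.0854]
side trayobj 237 [0.4921 0.2052] [0.048  0.0444] 87.0 z10,50,90 [0.0054 0.0081 0.0299]
side cube 79 [ 0.4582 -0.2609] [0.0397 0.0423] 31.0 z10,50,90 [0.0301 0.0329 0.0351]
```

View pics/crop2.png

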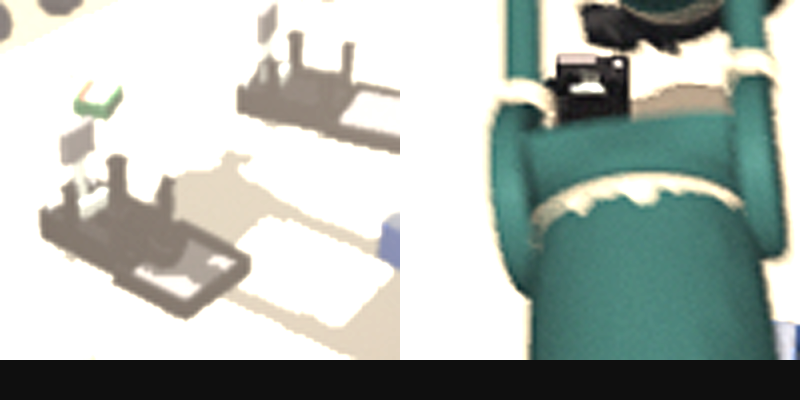

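Side crop: the well is empty, the paddle is back, and the dark disc is in the tray's inner end at about (165,250). I'll check that it lies flat and that the floor has sunk.

```bash
python3 - <<'E'
from h import *
for f in('side0','side1'):
    im=cv2.imread(f'pics/{f}.png');d=np.load(f'pics/{f}.npy');P=cloud('side',d)
    m=(P[0]>.468)&(P[0]<.49)&(abs(P[1]-.207)<.024)&(P[2]<.02)&(P[2]>-.01)
    print(f,'floor',m.sum(),np.median(P[2][m]).round(4))
    m=(P[0]>.47)&(P[0]<.527)&(abs(P[1]-.207)<.026)&(P[2]>.019)
    q=P[:,m]; 
    if m.sum()>4: print(m.sum(),q.mean(1).round(4),np.percentile(q,[5,50,95],axis=1).round(4))
E
```

```text
side0 floor 91 0.0099
76 [0.5229 0.2085 0.0355] [[0.5196 0.1827 0.0196]
 [0.5228 0.2176 0.0347]
 [0.5263 0.2324 0.053 ]]
side1 floor 77 0.0067
148 [0.5118 0.2083 0.032 ] [[0.495  0.1836 0.0206]
 [0.5118 0.2097 0.0296]
 [0.525  0.2307 0.0518]]
```

The floor has sunk 3 mm and the disc is in the tray. Now to the cube.

step_arm([
  {"fingers": -0.5, "dx": -0.029, "dy": 0.045, "dz": 0, "roll": -2},
  {"fingers": -0.5, "dx": -0.058, "dy": 0.09, "dz": 0, "roll": -4},
  {"fingers": -0.5, "dx": -0.087, "dy": 0.135, "dz": 0, "roll": -6},
  {"fingers": -0.5, "dx": -0.116, "dy": 0.181, "dz": 0, "roll": -8},
  {"fingers": -0.5, "dx": -0.145, "dy": 0.226, "dz": 0.0, "roll": -10},
  {"fingers": -0.5, "dx": -0.174, "dy": 0.271, "dz": 0.02, "roll": -11},
  {"fingers": -0.5, "dx": -0.203, "dy": 0.317, "dz": 0.06, "roll": -11},
  {"fingers": -0.5, "dx": -0.203, "dy": 0.317, "dz": 0.1, "roll": -11},
])

```text
time: 7.7
tool_pos: [0.4561, -0.2608, 0.1026]
tcp_rot: [-3.061, -0.7, 0.003]
wrist_force: [0.6, 0.6, 0.7]
width: 0.752
grip_force: 0.0
```

step_arm([
  {"fingers": -0.5, "dx": 0.003, "dy": 0.0, "dz": 0.03, "roll": -1},
  {"fingers": -0.5, "dx": 0.003, "dy": 0.0, "dz": 0.06, "roll": -1},
  {"fingers": -0.5, "dx": 0.003, "dy": 0.0, "dz": 0.08, "roll": -1},
  {"fingers": -0.5, "dx": 0.003, "dy": 0.0, "dz": 0.094, "roll": -1},
  {"fingers": 0.1, "dx": 0.003, "dy": 0.0, "dz": 0.094, "roll": -1},
  {"fingers": 0.4, "dx": 0.003, "dy": 0.0, "dz": 0.094, "roll": -1},
  {"fingers": 0.7, "dx": 0.003, "dy": 0.0, "dz": 0.094, "roll": -1},
  {"fingers": 0.7, "dx": 0.003, "dy": 0.0, "dz": 0.094, "roll": -1},
], squeeze=25)

```text
time: 8.7
tool_pos: [0.4614, -0.2579, 0.011]
tcp_rot: [3.054, 0.734, 0.001]
wrist_force: [-0.7, -0.2, -0.7]
width: 0.439
grip_force: 27.3
```

step_arm([
  {"fingers": 0.7, "dx": 0, "dy": 0.0, "dz": -0.03, "roll": 0},
  {"fingers": 0.7, "dx": 0, "dy": 0.0, "dz": -0.08, "roll": 0},
  {"fingers": 0.7, "dx": 0, "dy": 0.0, "dz": -0.12, "roll": 0},
  {"fingers": 0.7, "dx": 0.025, "dy": -0.032, "dz": -0.14, "roll": 3},
  {"fingers": 0.7, "dx": 0.055, "dy": -0.07, "dz": -0.14, "roll": 6},
  {"fingers": 0.7, "dx": 0.085, "dy": -0.11, "dz": -0.14, "roll": 10},
  {"fingers": 0.7, "dx": 0.115, "dy": -0.15, "dz": -0.14, "roll": 14},
  {"fingers": 0.7, "dx": 0.145, "dy": -0.188, "dz": -0.14, "roll": 18},
])

```text
time: 9.7
tool_pos: [0.5047, -0.0226, 0.1508]
tcp_rot: [3.132, 0.244, 0.002]
wrist_force: [0.0, -1.0, -0.9]
width: 0.442
grip_force: 27.4
```

step_arm([
  {"fingers": 0.7, "dx": 0, "dy": 0, "dz": 0, "roll": 0},
])

```text
time: 9.82
tool_pos: [0.5049, -0.0214, 0.1507]
tcp_rot: [-3.131, -0.254, -0.002]
wrist_force: [0.2, -1.2, -1.8]
width: 0.442
grip_force: 27.4
```

step_arm([
  {"fingers": 0.7, "dx": 0.015, "dy": -0.04, "dz": 0, "roll": 2},
  {"fingers": 0.7, "dx": 0.033, "dy": -0.09, "dz": 0, "roll": 4},
  {"fingers": 0.7, "dx": 0.052, "dy": -0.14, "dz": 0, "roll": 6},
  {"fingers": 0.7, "dx": 0.07, "dy": -0.19, "dz": 0, "roll": 8},
  {"fingers": 0.7, "dx": 0.08, "dy": -0.218, "dz": 0, "roll": 8.3},
  {"fingers": 0.7, "dx": 0.08, "dy": -0.218, "dz": 0.0, "roll": 8.3},
  {"fingers": 0.7, "dx": 0.08, "dy": -0.218, "dz": 0.0, "roll": 8.3},
])

```text
time: 10.7
tool_pos: [0.5491, 0.2024, 0.1501]
tcp_rot: [3.141, 0.02, -0.001]
wrist_force: [-0.1, -1.5, -0.9]
width: 0.439
grip_force: 27.4
```

```bash
python3 - <<'E'
from h import *
im,d=cap('side','side2');P=cloud('side',d);s=read_state();print(s['tool_pos'],s['tcp_rot'])
z=s['tool_pos'][2]
m=(np.hypot(P[0]-.549,P[1]-.207)<.05)&(P[2]>z-.02)&(P[2]<z+.03)&(d>0);q=P[:,m]
print(m.sum(),np.percentile(q,[3,50,97],axis=1).round(4))
x=cv2.resize(im[140:290,190:340],None,fx=4,fy=4,interpolation=cv2.INTER_CUBIC)
cv2.imwrite('pics/crop3.png',cv2.convertScaleAbs(x,alpha=1.6,beta=15))
E
```

```text
[0.54910379 0.20210929 0.15007006] [ 3.14071022e+00  1.90295049e-02 -8.58208300e-04]
327 [[0.5266 0.1806 0.1423]
 [0.5375 0.2107 0.1677]
 [0.5602 0.2323 0.1785]]
```

View pics/crop3.png

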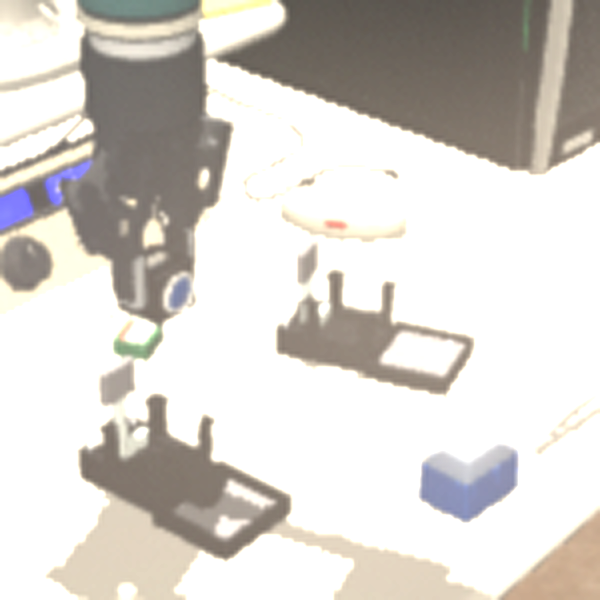

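The window (white ring, blue glass at crop (178,292)) faces the tray. I'll measure the window to get the cube's offset in the hand.

```bash
python3 - <<'E'
from h import *
im=cv2.imread('pics/side2.png').astype(int);d=np.load('pics/side2.npy');P=cloud('side',d)
m=np.zeros(d.shape,bool);m[200:226,224:246]=True
dk=im.max(2)>70
bl=(im[...,0]-im[...,2]>15)
n,l,st,ce=cv2.connectedComponentsWithStats((m&dk&(np.hypot(P[0]-.53,P[1]-.205)<.04)&(P[2]<.185)).astype(np.uint8))
for i in range(1,n):
    if st[i,4]>8:
        q=P[:,l==i];print(ce[i],st[i],np.median(q,1).round(4),np.percentile(q,[5,95],axis=1).round(4))
q=P[:,m&bl];print('blue',q.shape,np.median(q,1))
# dark side face (+y) of the cube
m2=np.zeros(d.shape,bool);m2[195:232,212:250]=True
k=m2&(P[2]<.176)&(P[2]>.135)&(np.hypot(P[0]-.549,P[1]-.205)<.05);q=P[:,k]
print('lowest z',np.percentile(q[2],[0,2,5]).round(4),'x',np.percentile(q[0],[1,5,95,99]).round(4),'y',np.percentile(q[1],[1,5,95,99]).round(4))
E
```

```text
[231.08394161 209.75912409] [224 200  15  21 274] [0.5338 0.204  0.1688] [[0.527  0.1814 0.1438]
 [0.5543 0.2229 0.1785]]
blue (3, 15) [0.52872061 0.19996985 0.15775218]
lowest z [0.1383 0.141  0.143 ] x [0.5256 0.5271 0.5579 0.5633] y [0.1777 0.1833 0.231  0.2331]
```

step_arm([
  {"fingers": 0.7, "dx": 0.0, "dy": -0.006, "dz": 0.03, "roll": -0.5},
  {"fingers": 0.7, "dx": 0.0, "dy": -0.006, "dz": 0.06, "roll": -0.5},
  {"fingers": 0.7, "dx": 0.0, "dy": -0.006, "dz": 0.08, "roll": -0.5},
  {"fingers": 0.7, "dx": 0.0, "dy": -0.006, "dz": 0.08, "roll": -0.5},
  {"fingers": 0.7, "dx": 0.0, "dy": -0.006, "dz": 0.08, "roll": -0.5},
])

```text
time: 11.38
tool_pos: [0.5501, 0.2095, 0.0712]
tcp_rot: [-3.141, -0.033, -0.002]
wrist_force: [-0.3, -0.2, -0.7]
width: 0.439
grip_force: 27.4
```

```bash
python3 - <<'E'
from h import *
im,d=cap('side','side3');s=read_state();print(s['tool_pos'],s['tcp_rot'])
x=cv2.resize(im[190:290,190:290],None,fx=6,fy=6,interpolation=cv2.INTER_CUBIC)
cv2.imwrite('pics/crop4.png',cv2.convertScaleAbs(x,alpha=1.8,beta=25))
E
```

```text
[0.55043864 0.20975788 0.07167161] [-3.14070374 -0.0334319  -0.00368077]
```

View pics/crop4.png

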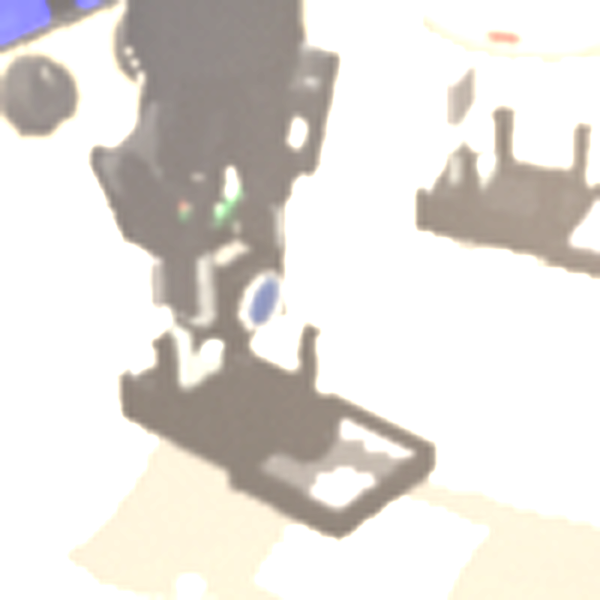

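The cube hangs upright just above the posts, with the window (262,300) towards the tray. I'll shift slightly in y and lower.

step_arm([
  {"fingers": 0.7, "dx": -0.001, "dy": 0.0018, "dz": 0.0, "roll": 0},
  {"fingers": 0.7, "dx": -0.001, "dy": 0.0018, "dz": 0.006, "roll": 0},
  {"fingers": 0.7, "dx": -0.001, "dy": 0.0018, "dz": 0.011, "roll": 0},
  {"fingers": 0.7, "dx": -0.001, "dy": 0.0018, "dz": 0.016, "roll": 0},
  {"fingers": 0.7, "dx": -0.001, "dy": 0.0018, "dz": 0.02, "roll": 0},
])

```text
time: 12.05
tool_pos: [0.548, 0.2078, 0.0496]
tcp_rot: [3.141, 0.034, -0.001]
wrist_force: [-1.0, 0.0, -0.6]
width: 0.441
grip_force: 27.4
```

step_arm([
  {"fingers": 0.7, "dx": 0, "dy": 0, "dz": 0.004, "roll": 0},
  {"fingers": 0.7, "dx": 0, "dy": 0, "dz": 0.008, "roll": 0},
  {"fingers": 0.7, "dx": 0, "dy": 0, "dz": 0.012, "roll": 0},
  {"fingers": 0.7, "dx": 0, "dy": 0, "dz": 0.014, "roll": 0},
  {"fingers": 0.7, "dx": 0, "dy": 0, "dz": 0.014, "roll": 0},
])

```text
time: 12.68
tool_pos: [0.5481, 0.2078, 0.036]
tcp_rot: [3.141, 0.034, -0.001]
wrist_force: [0.1, 0.4, -0.2]
width: 0.438
grip_force: 27.4
```

step_arm([
  {"fingers": 0.7, "dx": 0, "dy": 0, "dz": 0.001, "roll": 0},
  {"fingers": 0.7, "dx": 0, "dy": 0, "dz": 0.002, "roll": 0},
  {"fingers": 0.7, "dx": 0, "dy": 0, "dz": 0.003, "roll": 0},
  {"fingers": 0.7, "dx": 0, "dy": 0, "dz": 0.003, "roll": 0},
])

```text
time: 13.18
tool_pos: [0.5484, 0.2079, 0.0339]
tcp_rot: [-3.141, -0.034, -0.0]
wrist_force: [-1.6, -0.3, 4.0]
width: 0.44
grip_force: 28.0
```

It touches the seat at the expected height with 4 N. Releasing.

step_arm([
  {"fingers": 0.0, "dx": 0, "dy": 0, "dz": -0.001, "roll": 0},
  {"fingers": -0.3, "dx": 0, "dy": 0, "dz": -0.001, "roll": 0},
  {"fingers": -0.6, "dx": 0, "dy": 0, "dz": -0.001, "roll": 0},
  {"fingers": -0.6, "dx": 0, "dy": 0, "dz": -0.02, "roll": 0},
  {"fingers": -0.6, "dx": 0, "dy": 0, "dz": -0.05, "roll": 0},
  {"fingers": -0.6, "dx": 0, "dy": 0, "dz": -0.1, "roll": 0},
  {"fingers": -0.6, "dx": 0, "dy": 0.05, "dz": -0.15, "roll": 0},
  {"fingers": -0.6, "dx": -0.02, "dy": 0.11, "dz": -0.16, "roll": 0},
])

```text
time: 14.18
tool_pos: [0.5363, 0.1052, 0.1975]
tcp_rot: [-3.14, -0.038, -0.016]
wrist_force: [0.7, -1.6, 0.3]
width: 0.804
grip_force: 0.0
```

step_arm([
  {"fingers": -0.6, "dx": 0, "dy": 0.06, "dz": 0, "roll": 0},
  {"fingers": -0.6, "dx": -0.02, "dy": 0.12, "dz": 0, "roll": 0},
  {"fingers": -0.6, "dx": -0.05, "dy": 0.17, "dz": 0, "roll": 0},
  {"fingers": -0.6, "dx": -0.08, "dy": 0.22, "dz": 0, "roll": 0},
  {"fingers": -0.6, "dx": -0.08, "dy": 0.22, "dz": 0, "roll": 0},
])

```text
time: 14.8
tool_pos: [0.456, -0.1197, 0.1928]
tcp_rot: [3.14, 0.025, 0.002]
wrist_force: [0.3, 0.2, 0.2]
width: 0.805
grip_force: 0.0
```

```bash
python3 - <<'E'
from h import *
o=np.zeros((500,800,3),np.uint8)
for j,(n,r) in enumerate((('side',(205,280,200,290)),('top',(170,245,160,250)))):
    im,d=cap(n,n+'4');P=cloud(n,d)
    x=cv2.resize(im[r[2]:r[3],r[0]:r[1]],None,fx=5,fy=5,interpolation=cv2.INTER_CUBIC);o[:x.shape[0],j*400:j*400+x.shape[1]]=x
    m=(np.hypot(P[0]-.549,P[1]-.207)<.016)&(P[2]>.03)&(P[2]<.08);print(n,m.sum(),np.percentile(P[2][m],[10,50,90]).round(4))
    m=(np.hypot(P[0]-.549,P[1]-.207)<.035)&(P[2]>.055)&(P[2]<.064);r_=cv2.minAreaRect(P[:2,m].T.astype(np.float32));print(m.sum(),r_)
    for nm,c,z0,z1 in (('paddle',(.585,.207),.064,.095),):
        m=(np.hypot(P[0]-c[0],P[1]-c[1])<.03)&(P[2]>z0)&(P[2]<z1);print(nm,m.sum(),cv2.minAreaRect(P[:2,m].T.astype(np.float32))[0] if m.sum()>3 else '')
    m=(P[0]>.468)&(P[0]<.49)&(abs(P[1]-.207)<.024)&(P[2]<.02)&(P[2]>-.01);print('floor',np.median(P[2][m]))
cv2.imwrite('pics/crop5.png',cv2.convertScaleAbs(o,alpha=1.8,beta=25))
E
```

```text
side 64 [0.0566 0.0581 0.0601]
139 ((0.5541987419128418, 0.20841118693351746), (0.058087822049856186, 0.046004518866539), 20.128538131713867)
paddle 78 (0.5828534364700317, 0.20729263126850128)
floor 0.006909454226822431
top 95 [0.0555 0.0583 0.0618]
169 ((0.5521136522293091, 0.20788338780403137), (0.05508626997470856, 0.06026959419250488), 84.90213775634766)
paddle 47 (0.5739575624465942, 0.20585569739341736)
floor 0.006670494636092705
```

View pics/crop5.png

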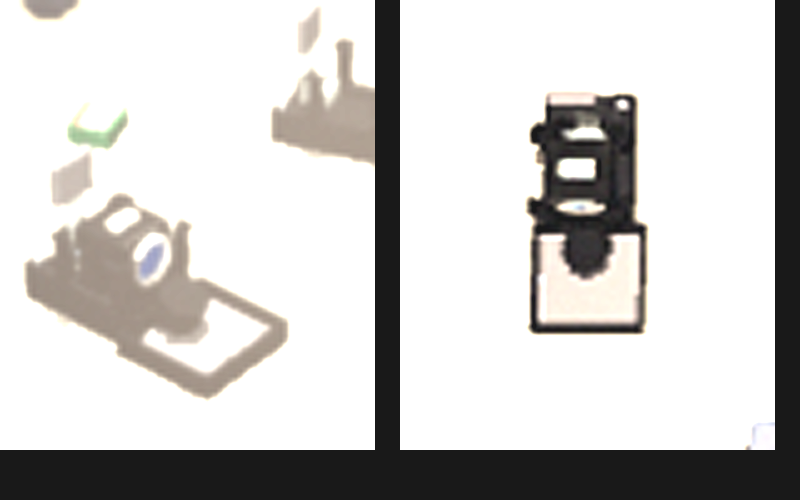

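Both views show the cube seated: its top is at 0.058 m (24 + 34 mm) and the window faces the tray. The disc is in the tray with its floor down, and the paddle is back.

```bash
python3 -c "
from workcell import *
print(finish_job())"
```

```text
the job is handed in; nothing more can be done
None
```

I handed the job in at about 15 s of the 61 s allowed: the disc is in the left dock's tray, its paddle has sprung back, and the cube sits released and fully home in that well, upright with its window to the tray; the hand-in returned no verdict.

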